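# Die tote into the inspection bay, flap held at the mark

## Task

Push the red die tote along the rollers until its front end is fully home against the back wall of the green inspection bay, keeping it down on the rollers and the blue flap over the bay still closed when it gets there. Then, with the gripper, swing the blue flap up (it has a bar handle) until its white pointer lines up with the orange marker on the arc scale, and finish while still holding the flap there: it falls shut if let go. Do not shift the orange marker, and leave the punch, the brass ring and the red can where they stand.

Things in the scene. Friction and masses are not known exactly. Their poses are not given: they have to be found in the camera images.
- station: Fixed roller track with a green bay. Origin on the work surface under the track; y axis along the track (bay at the -y end), x across, z up; position and yaw vary. 13 free rollers (24 mm thick, tops at z = 45 mm) from y = -197 to +295 mm between aluminium side channels (inner faces x = +-79 mm, tops z = 60 mm). Bay side walls: y = -205 to -75 mm, 115 mm high; open towards +y.
- bay_stop (a point): Middle of the face of the bay's back wall, the end stop for the tote: station (0, -200, 70) mm, axes as the station's.
- tote_center (a point): Centre, half-way up, of the loose red open tote: 150 (x, across track) x 170 (y, along it) x 50 mm high, die bolted inside below the rim, 0.4 to 0.9 kg. Stands on the rollers (this point at z = 70 mm), axes as the station's, 4 mm play each side. Home: station y = -115 mm, its rear 45 mm still out from under the flap. Rollers turn almost freely: pushing takes 1 to 2 N until the stop.
- tote_rear (a point): Middle of the tote's outer rear end face (the +y end, where it is pushed), half-way up; 85 mm from the tote's centre.
- flap (a joint): Angle of the blue flap in rad: 0 closed (lying level on the bay), growing as its free (+y) edge swings up, up to 1.4. It turns freely and falls shut by its weight (0.3 to 0.6 kg). The flap is a sheet 184 mm (x) by 130 mm (from hinge to free edge), 4 mm thick.
- flap_hinge (a point): Middle of the flap's hinge line, which runs along the station's x axis, at station (0, -205, 120) mm. Its axes turn with the flap: y points from the hinge to the free edge, z out of the flap's upper face.
- flap_handle (a point): Middle of the flap's handle: a round steel bar 12 mm thick along x, 100 mm long, held by two posts at its ends, 100 mm from the hinge along the flap's y and 40 mm above the flap's middle plane (32 mm clear gap under the bar). Axes turn with the flap.
- pointer_tip (a point): Tip of the white pointer bar (10 mm wide, 6 mm thick), along the flap's +x edge, in the flap's plane: 150 mm from the hinge line, 99 mm to +x. Axes turn with the flap.
- marker (a joint): Angle of the orange marker in rad on the same scale as the flap's angle: pointer and marker line up when flap equals this. Stays where it is set, between 0.5 and 0.9; it must not be shifted.
- marker_mid (a point): Middle of the orange marker on the arc scale, a block 16 mm (x) by 30 mm (radially) by 20 mm (along the arc), 160 mm from the hinge line, at station x = 114 mm; y axis points away from the hinge. The scale is a thin steel arc of 160 mm radius about the hinge line, 0 to 72 degrees, at station x = 112 mm, on a foot bracket (x = 88 to 114, y = -52 to -38, z up to 130 mm).
- punch: Bystander: dark steel punch standing upright, 40 mm across, 85 mm tall; origin at the centre of its underside.
- die_ring: Bystander: brass-coloured ring lying flat, 84 mm across, 28 mm high; origin at the centre of its underside.
- can: Bystander: red can standing upright, 60 mm across, 75 mm tall; origin at the centre of its underside.
There are look-alikes about, which are no part of the job. Of the things that look like the part that bears tote_center, the largest one is meant.

How it is judged (in metres and radians):
On the way:
1. the tote is pushed home against the back wall (within 10 mm), the flap still closed (y of tote_center in the frame of station below -0.105 m and z of tote_center in the frame of station between 0.062 and 0.078 m and x of tote_center in the frame of station between -0.02 and 0.02 m and value of joint flap below 0.1 rad), for 0.2 s.
At the end, for the whole second after the job is handed in: The tote stands on the rollers with its front end within 10 mm of the bay's back wall; the flap stands still (under 0.1 rad/s) within 0.07 rad (4 degrees) of the orange marker's angle, carried by the robot's fingers, with nothing else propping it (y of tote_center in the frame of station below -0.105 m and z of tote_center in the frame of station between 0.062 and 0.078 m and x of tote_center in the frame of station between -0.02 and 0.02 m and angle between the y axis of pointer_tip and the y axis of marker_mid, either way round below 0.07 rad and velocity of joint flap between -0.1 and 0.1 rad/s and contact force between the fingers and flap above 0.4 N and contact force between each of tote, punch, die_ring, can and flap below 0.2 N); the arm keeps its last pose, push and grip.
It fails at once if the tote is lifted off the rollers (over 20 mm) (z of tote_center in the frame of station above 0.09 m).
It fails at once if the orange marker is shifted by more than 10 mm (distance of marker_mid from where it was at the start of the episode above 0.01 m).
It fails at once if the punch, the ring or the can is moved by more than 30 mm (distance of any of punch, die_ring, can from where it was at the start of the episode above 0.03 m).
It also fails if it takes over 51 s, if anything falls off the work surface, if the arm or the gripper's body presses on something with over 40 N, if the wrist force passes 120 N, or if a joint passes its speed limit or range.

## Robot

A 6-joint arm with a two-finger parallel gripper is mounted at the origin on the work surface. World frame = base frame: x ahead of the robot, y to its left, z up, the work surface at z = 0. Lengths are in mm, angles in degrees, forces in N, time in s.
With the tool pointing down it reaches from about 350 to 975 mm from the base axis. Payload 17.4 kg.
Tool frame: the origin (TCP) lies at the very end of the fingers, on their centre line; the grasp point (between the pads) lies 19 mm behind it; z points along the fingers, y is the line along which they close (so a half turn about z gives the same grasp; the last joint's range is limited). The gripper opens to 85 mm and grips with 20 to 120 N. Pads are 22 mm wide; open, the fingers measure 114 mm over their backs; the gripper's body (76 mm by 85 mm) begins 54 mm behind the grasp point. The pads swing forward as they close: fully open they stand 13 mm farther back than shut.
Start: joints at [67.735, 6.646, 82.598, -0, 90.757, -2.166], TCP at [231.971, 633.894, 231.303] pointing down, gripper open.
Joint ranges: [-162.19, 162.19], [-47.58, 125.68], [4.15, 143.07], [-65.23, 245.23], [0.69, 171.88], [-170.13, 170.13]. Speed limits (degrees/s): [108.29, 108.29, 127.2, 180, 180, 180].

## Interface

Orientations are given as [roll, pitch, yaw] about the fixed x, y, z axes, in that order (R = Rz(yaw) Ry(pitch) Rx(roll)).
In Python, from workcell import r, cams, job gives the robot as it stands.
- The arm moves only by the shell command python3 -m creep 'ROWS'. ROWS is text: rows parted by semicolons, each of 5 numbers parted by spaces: the shift along the world's x, y, z in mm, then the turn about the world's z in rad, then the closure, from -1 (fully open) to 1 (shut). In form: x y z turn fingers; .... A call has 1 to 12 rows; each row shifts and turns the commanded pose from where the row before left it; what a row does not reach is not made up. A row lasts 1/10 s, in which the tool goes at most 50 mm and 8.59 degrees, less where a joint would pass 70% of its speed; a pose out of reach is approached as far as the arm can. A call with a gripper value outside its range is refused whole. The fingers move at their own pace and stop on an object; the grip force is fixed at half the most. Time passes only in rows, so rows that do not move let the fingers close. It gives the time, the measured TCP pose, the force, the opening and the grip force at its end, in the units of the state.
- r.sense(): the state, without advancing time (a new reading comes with each control period).
- cams.capture(name): name is "side" or "top"; returns a dict with "color" (420x560x3 uint8, red, green, blue), "K" (3x3 intrinsics, pixels), "R" (3x3) and "t" (3): a world point X has camera coordinates R X + t. Camera axes: x right, y down, z forward; pixel columns grow to the right and rows downward; lengths in mm; the calibration is good to about 2 mm. A picture is of the moment at which its call begins. There is no depth.
- job.job_done(): hands the job in; it is judged then, once.
The state is a dict: "time": time; "joint_positions": joint angles; "dq": joint speeds; "tau": joint torques, N m; "position": TCP position; "orientation": TCP orientation; "force": force on the tool from outside, world axes, zero at the start; "torque": the same for the moment, N m; "width": finger opening in mm; "grip_force": force on a finger pad.
Only numpy, scipy, OpenCV 4.12 (cv2) and the standard library are available. Lean on these libraries where they do the work, as an engineer would, in place of code of your own. Each camera call takes 0.05 s, during which the arm holds its last target. There are 200 camera calls.

## Working session

There is one attempt and no reset: what is moved stays moved. The work goes in short steps, Python scripts to look and compute and a shell command to move; the robot and the scene stay as the last step left them, time stands still between calls to the robot, and variables do not carry over. Pictures are saved under pics/ and viewed, at most 10 in all, crops included, and the job is handed in when it is done.

```bash
mkdir -p pics; ls; python3 - <<'E'
from workcell import r,cams
import cv2,numpy as np
for n in("side","top"):
    c=cams.capture(n); cv2.imwrite(f"pics/{n}0.png",c["color"][...,::-1]); np.savez(f"pics/{n}0.npz",**c)
    print(n,np.round(c["K"],1).tolist(),np.round(c["R"],3).tolist(),np.round(c["t"],1), np.round(-c["R"].T@c["t"]))
s=r.sense();print(s["position"],s["orientation"],s["width"],s["time"])
E
```

```text
pics
side [[520.5, 0.0, 275.1], [0.0, 520.5, 213.4], [0.0, 0.0, 1.0]] [[0.87, -0.493, -0.006], [-0.254, -0.438, -0.862], [0.423, 0.752, -0.506]] [-444.3  248.3 1187.2] [  -52. -1003.   812.]
top [[433.9, 0.0, 287.5], [0.0, 433.9, 200.4], [0.0, 0.0, 1.0]] [[0.006, -1.0, -0.012], [-0.988, -0.004, -0.156], [0.156, 0.013, -0.988]] [   8.2  533.4 1334.1] [ 319.   -7. 1401.]
[231.89361661 633.73126857 230.63182039] [-1.79937712e+02 -8.90837406e-04  1.59903096e+02] 85.34077020079512 0.1
```

View pics/top0.png

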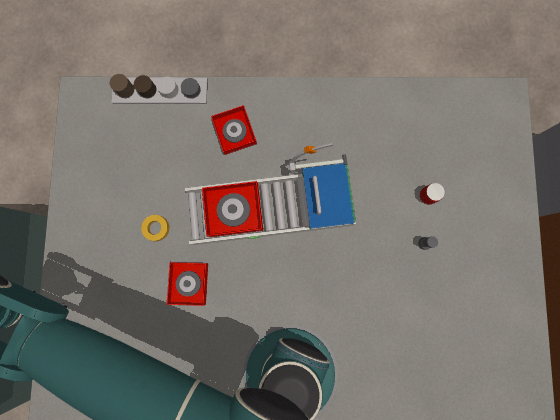

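View pics/side0.png

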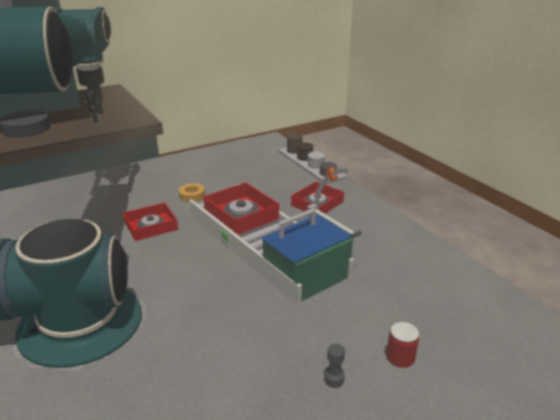

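The top view shows three red trays: (232,209), on the rollers and the largest; (233,130), smaller and on the table; (188,284), smaller and on the table. The first is the tote. The blue flap is at (330,195) with its handle at (317,195), and the orange marker is at (309,150).

```bash
cat > h.py <<'E'
import cv2,numpy as np
def load(n,i=0): return dict(np.load(f"pics/{n}{i}.npz"))
def ray(c,p):
    d=c["R"].T@np.linalg.solve(c["K"],[p[0],p[1],1.]); return -c["R"].T@c["t"],d
def onz(c,p,z):
    o,d=ray(c,p); return o+d*(z-o[2])/d[2]
def tri(c1,p1,c2,p2):
    A=[];b=[]
    for c,p in((c1,p1),(c2,p2)):
        o,d=ray(c,p); d=d/np.linalg.norm(d); P=np.eye(3)-np.outer(d,d); A.append(P);b.append(P@o)
    x=np.linalg.lstsq(np.vstack(A),np.hstack(b),rcond=None)[0]
    return x
def proj(c,X):
    q=c["K"]@(c["R"]@np.asarray(X,float)+c["t"]); return q[:2]/q[2]
def blobs(c,col,amin=15):
    h=cv2.cvtColor(c["color"],cv2.COLOR_RGB2HSV)
    rg={"red":[((0,150,70),(5,255,255)),((172,150,70),(180,255,255))],"blue":[((100,130,50),(125,255,255))],"orange":[((6,150,120),(17,255,255))]}[col]
    m=sum(cv2.inRange(h,*x) for x in rg)
    cs,_=cv2.findContours(m,cv2.RETR_EXTERNAL,cv2.CHAIN_APPROX_NONE)
    return sorted([k for k in cs if cv2.contourArea(k)>amin],key=cv2.contourArea)[::-1]
def quad(k):
    hull=cv2.convexHull(k)
    return cv2.approxPolyN(hull,4,-1,True).reshape(-1,2).astype(float)
E
python3 - <<'E'
from h import *
T,S=load("top"),load("side")
np.set_printoptions(precision=1,suppress=True)
for col,z in(("red",95),("blue",122),("orange",190)):
    for n,c in(("top",T),("side",S)):
        for k in blobs(c,col)[:3]:
            m=cv2.moments(k); print(col,n,cv2.contourArea(k),m["m10"]/m["m00"],m["m01"]/m["m00"])
            if col!="orange": q=quad(k);print("  ",q.tolist(),"\n  ",[onz(c,p,z).round(0)[:2].tolist() for p in q])
im=T["color"][60:260,160:380,::-1]; cv2.imwrite("pics/crop.png",cv2.resize(im,None,fx=2.7,fy=2.7,interpolation=2)[:590,:800] if 0 else cv2.resize(im,(640,582),interpolation=2))
im=S["color"][150:300,180:380,::-1]; cv2.imwrite("pics/crops.png",cv2.resize(im,(800,600),interpolation=2))
E
```

```text
red top 2713.5 231.93212947607637 208.8509919538112Traceback (most recent call last):
  File "<stdin>", line 8, in <module>
  File "h.py", line 23, in quad
    return cv2.approxPolyN(hull,4,-1,True).reshape(-1,2).astype(float)
           ~~~~~~~~~~~~~~~^^^^^^^^^^^^^^^^
cv2.error: OpenCV(4.12.0) :-1: error: (-5:Bad argument) in function 'approxPolyN'
> Overload resolution failed:
>  - Argument 'epsilon_percentage' must be float, not bool
>  - Argument 'epsilon_percentage' must be float, not bool
```

```bash
sed -i 's/cv2.approxPolyN(hull,4,-1,True)/cv2.approxPolyN(hull,4)/' h.py
python3 - <<'E'
from h import *
T,S=load("top"),load("side")
np.set_printoptions(precision=1,suppress=True)
for col,z in(("red",95),("blue",122),("orange",190)):
    for n,c in(("top",T),("side",S)):
        for k in blobs(c,col)[:3]:
            m=cv2.moments(k); print(col,n,cv2.contourArea(k),round(m["m10"]/m["m00"],1),round(m["m01"]/m["m00"],1))
            if col!="orange": q=quad(k);print("  ",q.round(1).tolist(),"\n  ",[onz(c,p,z).round(0)[:2].tolist() for p in q])
im=T["color"][60:260,160:380,::-1]; cv2.imwrite("pics/crop.png",cv2.resize(im,(640,582),interpolation=2))
im=S["color"][150:300,180:380,::-1]; cv2.imwrite("pics/crops.png",cv2.resize(im,(800,600),interpolation=2))
E
```

```text
red top 2713.5 231.9 208.9
   [[263.0, 230.0], [206.0, 237.0], [201.0, 187.0], [257.0, 181.0]] 
   [[434.0, 83.0], [412.0, 255.0], [566.0, 276.0], [585.0, 104.0]]
red top 1570.5 187.1 283.6
   [[208.0, 263.0], [205.0, 305.0], [166.0, 304.0], [169.0, 262.0]] 
   [[335.0, 246.0], [213.0, 251.0], [215.0, 366.0], [337.0, 363.0]]
red top 1344.5 233.5 129.7
   [[257.0, 143.0], [224.0, 155.0], [211.0, 116.0], [243.0, 105.0]] 
   [[706.0, 106.0], [667.0, 208.0], [793.0, 253.0], [830.0, 152.0]]
red side 1995.5 242.3 206.9
   [[291.0, 212.0], [239.0, 232.0], [196.0, 198.0], [245.0, 183.0]] 
   [[588.0, 47.0], [420.0, 27.0], [394.0, 253.0], [558.0, 267.0]]
red side 1161.0 149.8 221.0
   [[181.0, 227.0], [136.0, 239.0], [121.0, 213.0], [164.0, 204.0]] 
   [[300.0, 125.0], [181.0, 128.0], [183.0, 276.0], [302.0, 265.0]]
red side 173.5 302.0 197.2
   [[303.0, 209.0], [293.0, 204.0], [293.0, 195.0], [322.0, 179.0]] 
   [[625.0, 45.0], [616.0, 83.0], [644.0, 128.0], [774.0, 172.0]]
blue top 2512.0 327.6 195.5
   [[353.0, 223.0], [310.0, 228.0], [302.0, 168.0], [345.0, 163.0]] 
   [[454.0, -184.0], [439.0, -57.0], [620.0, -34.0], [636.0, -163.0]]
blue side 1626.5 307.3 239.6
   [[351.0, 236.0], [293.0, 262.0], [263.0, 237.0], [318.0, 217.0]] 
   [[631.0, -165.0], [452.0, -187.0], [443.0, -61.0], [611.0, -49.0]]
orange top 44.5 309.0 149.4
orange side 34.0 330.8 173.3
```

View pics/crop.png

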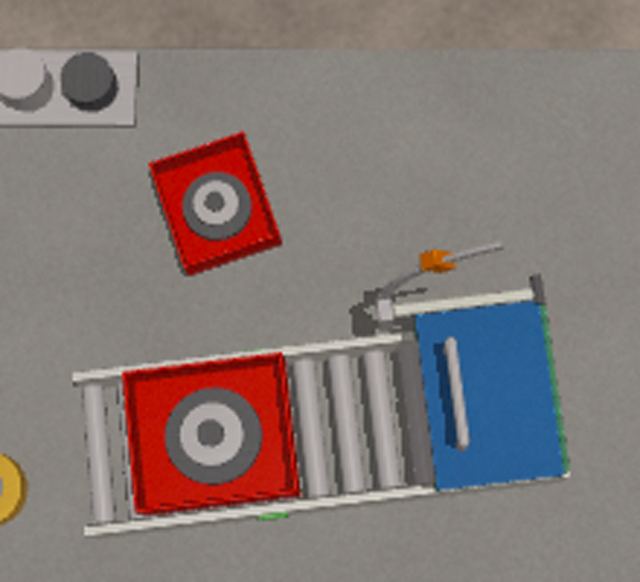

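View pics/crops.png

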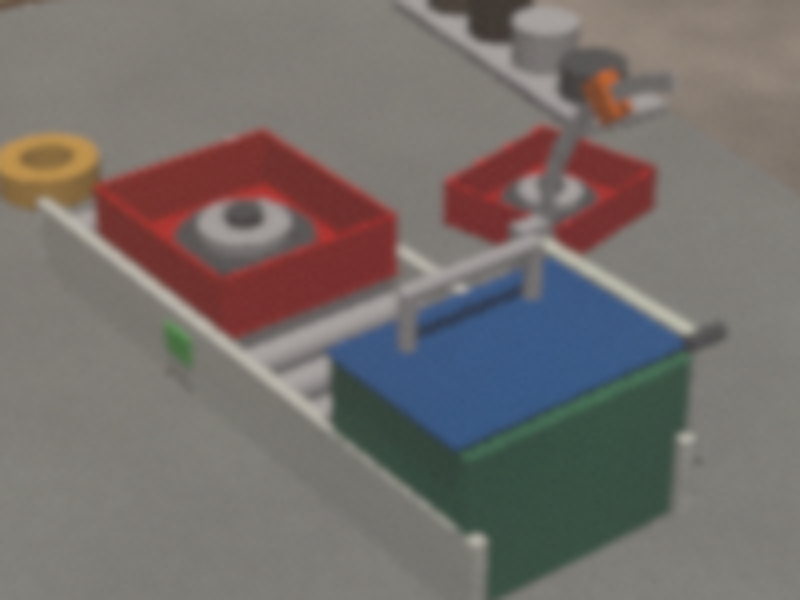

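Crop confirms it: the largest red tray, in crop 1 at (212,433), sits between the channels with its rear end towards the brass ring. Station yaw is about 6.9° and its origin about (520,30). I'm now moving to a point behind the tote and measuring the marker.

```bash
python3 - <<'E'
from h import *
T,S=load("top"),load("side"); np.set_printoptions(precision=1,suppress=True)
a=np.radians(6.9); Rz=np.array([[np.cos(a),-np.sin(a),0],[np.sin(a),np.cos(a),0],[0,0,1]]); o=np.array([520.4,29.5,0])
def cen(k): m=cv2.moments(k); return m["m10"]/m["m00"],m["m01"]/m["m00"]
X=tri(T,cen(blobs(T,"orange")[0]),S,cen(blobs(S,"orange")[0])); s=Rz.T@(X-o)
print("marker",X,s,"ang",np.arctan2(s[2]-120,s[1]+205),"rad",np.hypot(s[2]-120,s[1]+205))
qt=quad(blobs(T,"red")[0]);qs=quad(blobs(S,"red")[0])
for n,i,j in(("frontR",3,0),("rearR",2,3)):X=tri(T,qt[i],S,qs[j]);print("tote",n,X,Rz.T@(X-o))
bt=quad(blobs(T,"blue")[0]);bs=quad(blobs(S,"blue")[0])
for i,j in((0,1),(1,2),(3,0)):X=tri(T,bt[i],S,bs[j]);print("flap",X,Rz.T@(X-o))
for z,p,c in((166,(316.5,195),T),):print("handle z160",Rz.T@(onz(c,p,160)-o))
# handle bar ends in crops: side px from crops/4+(180,150)
for pt,ps in(((160+451*220/640,60+340*200/582),(180+537/4,150+240/4)),((160+463*220/640,60+446*200/582),(180+408/4,150+295/4))):
    X=tri(T,pt,S,ps);print("bar end",X,Rz.T@(X-o))
print("ring",onz(T,(154.5,228),28))
E
python3 -m creep '25 -32 0 0.047 1; 25 -32 0 0.047 1; 25 -32 0 0.047 1; 25 -32 0 0.047 1; 25 -32 0 0.047 1; 25 -32 0 0.047 1; 25 -32 0 0.047 1; 25 -32 0 0.047 1; 25 -32 0 0.047 1; 25 -32 0 0.047 1; 0 0 0 0 1'
```

```text
marker [644.4 -50.2 240. ] [113.5 -94.  240. ] ang 0.824495276928647 rad 163.47084531021562
tote frontR [604.8 100.9  60.7] [92.3 60.7 60.7]
tote rearR [565.3 277.8  88.4] [ 74.4 241.1  88.4]
flap [ 453.9 -184.4  120.1] [ -91.7 -204.4  120.1]
flap [441.3 -58.5 120.5] [-89.1 -77.8 120.5]
flap [ 634.7 -162.7  120. ] [  90.3 -204.5  120. ]
handle z160 [  -2.  -104.9  160. ]
bar end [584.3 -70.7 161.6] [  51.4 -107.1  161.6]
bar end [480.3 -83.5 159.5] [ -53.4 -107.3  159.5]
ring [445.1 433.8  28. ]
time: 1.2
position: [484.0, 310.7, 230.9]
orientation: [-179.9, -0.0, -173.3]
force: [-0.8, -0.0, -0.6]
width: 0.0
grip_force: 0.0
```

Heights check out (flap at z=120, bar at 160), and the marker is at about 0.824 rad. Lowering behind the tote, then pushing gently.

```bash
python3 -m creep '0 0 -40 0 1; 0 0 -45 0 1; 0 0 -40 0 1; 0 0 -25 0 1; 0 0 -15 0 1; 0 0 0 0 1' && python3 -m creep '1.2 -10 0 0 1; 1.2 -10 0 0 1; 1.2 -10 0 0 1; 1.2 -10 0 0 1; 1.2 -10 0 0 1; 1.2 -10 0 0 1; 1.2 -10 0 0 1; 1.2 -10 0 0 1; 1.2 -10 0 0 1; 1.2 -10 0 0 1; 1.2 -10 0 0 1; 1.2 -10 0 0 1'
python3 - <<'E'
from h import *
from workcell import cams
c=cams.capture("top")
print(quad(blobs(c,"red")[0]).tolist(),[onz(c,p,95).round(0)[:2].tolist() for p in quad(blobs(c,"red")[0])])
E
```

```text
time: 1.8
position: [481.1, 313.7, 64.5]
orientation: [-179.9, -0.2, -173.2]
force: [-0.1, -0.2, 1.0]
width: -0.2
grip_force: 0.0
time: 3.0
position: [496.4, 193.0, 66.2]
orientation: [-180.0, -0.0, -173.2]
force: [1.1, 1.3, 0.7]
width: 0.1
grip_force: 0.8
[[203.0, 263.0], [206.0, 306.0], [166.0, 304.0], [169.0, 262.0]] [[335.0, 261.0], [210.0, 248.0], [215.0, 366.0], [337.0, 363.0]]
```

```bash
python3 -m creep '1.4 -12 0 0 1; 1.4 -12 0 0 1; 1.4 -12 0 0 1; 1.4 -12 0 0 1; 1.4 -12 0 0 1; 1.4 -12 0 0 1; 1.4 -12 0 0 1; 1.4 -12 0 0 1; 1.4 -12 0 0 1; 1.4 -12 0 0 1; 1.4 -12 0 0 1; 1.2 -9 0 0 1'
python3 -m creep '0.6 -5 0 0 1; 0.6 -5 0 0 1; 0.6 -5 0 0 1; 0.6 -5 0 0 1; 0 0 0 0 1'
```

```text
time: 4.25
position: [513.0, 51.8, 66.3]
orientation: [-180.0, -0.0, -173.2]
force: [-0.1, 2.1, -0.0]
width: -0.0
grip_force: 0.8
time: 4.75
position: [515.4, 32.4, 66.2]
orientation: [-180.0, -0.0, -173.2]
force: [-0.1, -0.7, -0.4]
width: 0.1
grip_force: 0.0
```

```bash
python3 -m creep '0.5 -4 0 0 1; 0.5 -4 0 0 1; 0.5 -4 0 0 1; 0.4 -3 0 0 1; 0 0 0 0 1'
python3 -m creep '0.3 -2 0 0 1; 0.3 -2 0 0 1; 0 0 0 0 1'
```

```text
time: 5.25
position: [517.3, 17.4, 66.3]
orientation: [-180.0, -0.0, -173.2]
force: [-0.1, -0.9, 0.7]
width: 0.3
grip_force: 0.0
time: 5.55
position: [517.9, 13.7, 66.3]
orientation: [-180.0, 0.0, -173.2]
force: [-1.0, -0.4, 0.4]
width: 0.2
grip_force: 0.0
```

```bash
python3 - <<'E'
from h import *
from workcell import cams
S=cams.capture("side")
o=np.array([520.4,29.5,0]);a=np.radians(6.9);Rz=np.array([[np.cos(a),-np.sin(a),0],[np.sin(a),np.cos(a),0],[0,0,1]])
for y in(-30,-20,-10): print(y,[proj(S,Rz@[x,y,95]+o).round().tolist() for x in(-75,75)])
cv2.imwrite("pics/s2.png",cv2.resize(S["color"][150:300,180:380,::-1],(800,600),interpolation=2))
E
```

```text
-30 [[256.0, 236.0], [302.0, 217.0]]
-20 [[253.0, 234.0], [299.0, 216.0]]
-10 [[251.0, 232.0], [297.0, 214.0]]
```

View pics/s2.png

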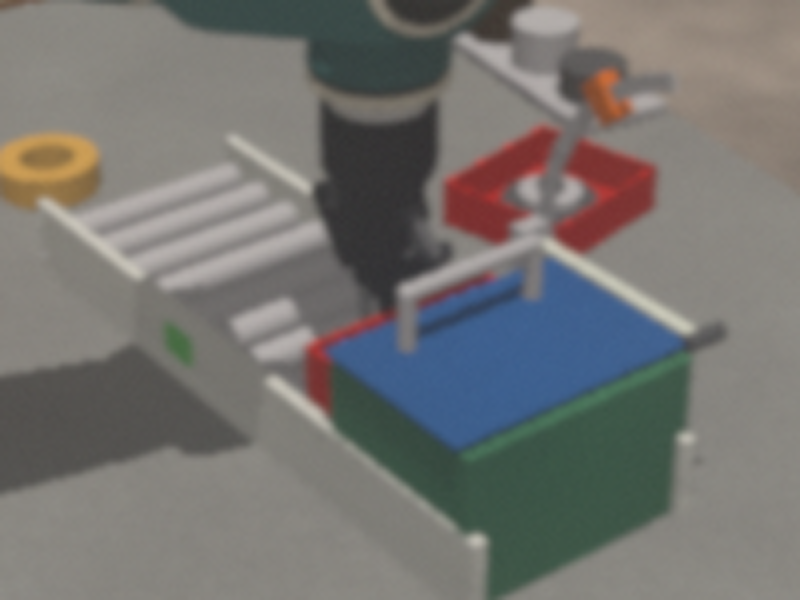

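The tote's rear edge is at crop (308,348), which puts it at y≈-31 in the station frame, so it rolled home under a closed flap. I'll press lightly to confirm contact.

```bash
for i in 1 2; do python3 -m creep '0.2 -2 0 0 1; 0.2 -2 0 0 1; 0 0 0 0 1' | grep -E 'time|force|pos'; done
```

```text
time: 5.9
position: [518.7, 12.8, 66.4]
force: [4.5, 28.7, -0.8]
grip_force: 14.4
time: 6.2
position: [518.7, 12.5, 66.5]
force: [0.3, 65.5, 2.6]
grip_force: 32.7
```

Firm contact (65 N along y), so it's home. Backing off, rising, opening, and going above the handle.

```bash
python3 -m creep '-1.2 10 0 0 1; -1.2 12 0 0 1; -1.2 14 0 0 1; 0 0 40 0 1; 0 0 41 0 -1; 0 0 41 0 -1; 0 0 42 0 -1; 4 -29 0 0 -1; 4 -29 0 0 -1; 4 -29 0 0 -1; 4 -29 0 0 -1; 0 0 0 0 -1'
```

```text
time: 7.4
position: [531.2, -76.2, 230.1]
orientation: [-180.0, -0.0, -173.3]
force: [-0.6, -0.3, -0.5]
width: 85.6
grip_force: 0.0
```

```bash
python3 -m creep '0 0 -30 0 -1; 0 0 -30 0 -1; 0 0 -20 0 -1; 0 0 -9 0 -1; 0 0 0 0 -1'; python3 - <<'E'
from h import *
from workcell import cams
S=cams.capture("side"); cv2.imwrite("pics/s3.png",cv2.resize(S["color"][150:300,180:380,::-1],(800,600),interpolation=2))
E
```

```text
time: 7.9
position: [530.7, -73.5, 140.5]
orientation: [180.0, -0.1, -173.1]
force: [0.4, 0.1, 0.1]
width: 85.3
grip_force: 0.0
```

View pics/s3.png

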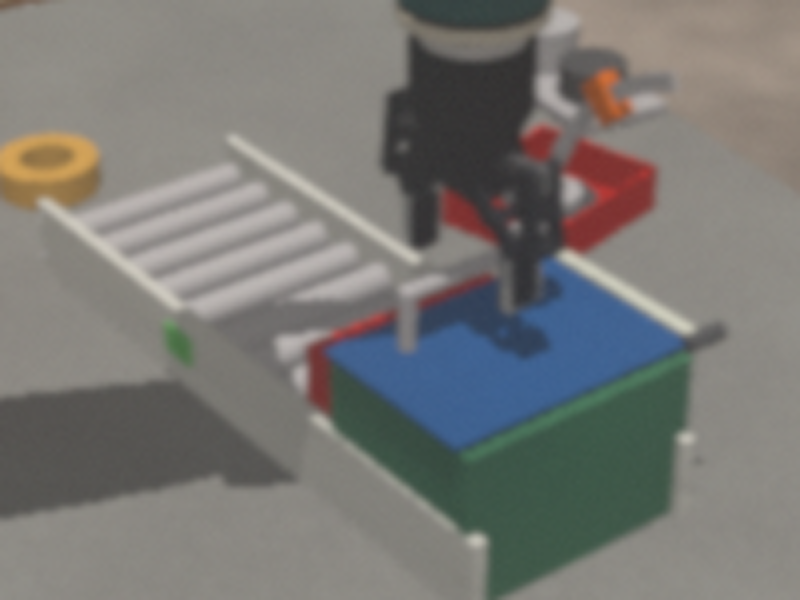

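The fingers straddle the bar at crop (430,230) and (520,290), and the tote is still home. Closing now.

```bash
python3 -m creep '0 0 0 0 1; 0 0 0 0 1; 0 0 0 0 1; 0 0 0 0 1; 0 0 0 0 1; 0 0 0 0 1; 0 0 0 0 1; 0 0 0 0 1'; python3 - <<'E'
import numpy as np
p=None
for t in np.linspace(0,.824,17):
    y=-205+100*np.cos(t)-40*np.sin(t); z=120+100*np.sin(t)+40*np.cos(t)
    w=np.array([-.1201*y,.9928*y,z])
    if p is not None: print(round(t,3),(w-p).round(1))
    p=w
E
```

```text
time: 8.75
position: [531.2, -74.9, 141.7]
orientation: [-179.9, 0.0, -173.2]
force: [-0.4, -6.5, 2.7]
width: 9.8
grip_force: 58.4
0.052 [ 0.3 -2.2  5.1]
0.103 [ 0.3 -2.4  5. ]
0.154 [ 0.3 -2.7  4.8]
0.206 [ 0.4 -2.9  4.7]
0.258 [ 0.4 -3.2  4.5]
0.309 [ 0.4 -3.4  4.4]
0.36 [ 0.4 -3.6  4.2]
0.412 [ 0.5 -3.8  4. ]
0.463 [ 0.5 -4.   3.8]
0.515 [ 0.5 -4.2  3.6]
0.566 [ 0.5 -4.4  3.4]
0.618 [ 0.6 -4.6  3.1]
0.67 [ 0.6 -4.7  2.9]
0.721 [ 0.6 -4.8  2.6]
0.772 [ 0.6 -5.   2.4]
0.824 [ 0.6 -5.1  2.1]
```

```bash
python3 -m creep '0.3 -2.2 5.1 0 1; 0.3 -2.4 5 0 1; 0.3 -2.7 4.8 0 1; 0.4 -2.9 4.7 0 1; 0.4 -3.2 4.5 0 1; 0.4 -3.4 4.4 0 1; 0.4 -3.6 4.2 0 1; 0.5 -3.8 4 0 1; 0 0 0 0 1'
python3 - <<'E'
from h import *
from workcell import cams
for n in("side","top"):
    S=cams.capture(n); np.savez(f"pics/{n}4.npz",**S)
a=load("side",4)["color"][130:290,200:380,::-1];b=load("top",4)["color"][130:290,200:380,::-1]
cv2.imwrite("pics/s4.png",cv2.resize(np.hstack([a,b]),(800,356),interpolation=2))
E
```

```text
time: 9.65
position: [534.2, -98.0, 179.4]
orientation: [179.9, 0.0, -173.2]
force: [-0.7, 9.3, 4.3]
width: 9.9
grip_force: 59.2
```

View pics/s4.png

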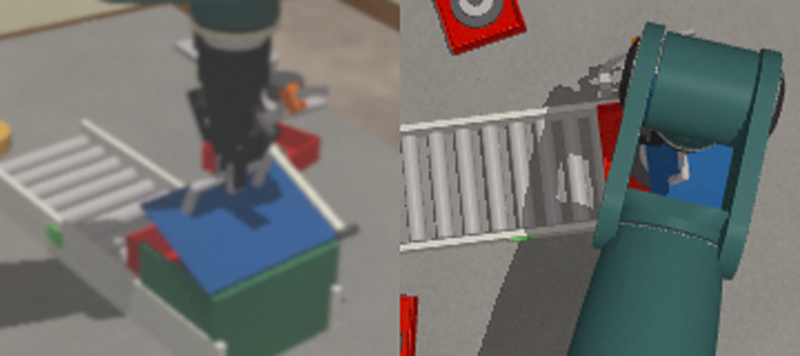

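The flap follows the gripper, with its free edge up in the left panel at (150,205)–(270,150), and the grip is holding. Completing the arc.

```bash
python3 -m creep '0.5 -4 3.8 0 1; 0.5 -4.2 3.6 0 1; 0.5 -4.4 3.4 0 1; 0.6 -4.6 3.1 0 1; 0.6 -4.7 2.9 0 1; 0.6 -4.8 2.6 0 1; 0.6 -5 2.4 0 1; 0.6 -5.1 2.1 0 1; 0 0 0 0 1; 0 0 0 0 1'
python3 - <<'E'
from h import *
from workcell import cams
o=np.array([520.4,29.5,0]);a=np.radians(6.9);Rz=np.array([[np.cos(a),-np.sin(a),0],[np.sin(a),np.cos(a),0],[0,0,1]])
for n in("side","top"):
    S=cams.capture(n); np.savez(f"pics/{n}5.npz",**S)
S=load("side",5)
for t in(.6,.7,.75,.8,.824,.85,.9):
    P=lambda x,y,z:proj(S,Rz@[x,-205+y*np.cos(t)-z*np.sin(t),120+y*np.sin(t)+z*np.cos(t)]+o).round(1).tolist()
    print(t,"tip",P(99,150,0),"free corners",P(92,130,0),P(-92,130,0),"marker",P(114,160,0))
b=[(round(cv2.moments(k)["m10"]/cv2.moments(k)["m00"],1),round(cv2.moments(k)["m01"]/cv2.moments(k)["m00"],1)) for k in blobs(S,"orange")]
print(b); print("blue quad",quad(blobs(S,"blue")[0]).round(1).tolist())
cv2.imwrite("pics/s5.png",cv2.resize(S["color"][150:270,240:400,::-1],(800,600),interpolation=2))
E
```

```text
time: 10.75
position: [539.0, -134.4, 204.6]
orientation: [179.9, 0.2, -173.1]
force: [-3.1, 11.9, 15.1]
width: 9.8
grip_force: 62.0
0.6 tip [322.6, 185.5] free corners [324.6, 192.7] [265.1, 215.1] marker [325.0, 180.7]
0.7 tip [325.2, 182.6] free corners [326.9, 190.2] [267.1, 212.6] marker [327.8, 177.6]
0.75 tip [326.6, 181.3] free corners [328.1, 189.1] [268.1, 211.5] marker [329.3, 176.2]
0.8 tip [328.1, 180.2] free corners [329.4, 188.2] [269.2, 210.6] marker [330.9, 175.0]
0.824 tip [328.8, 179.7] free corners [330.1, 187.7] [269.8, 210.2] marker [331.7, 174.4]
0.85 tip [329.7, 179.1] free corners [330.8, 187.3] [270.4, 209.8] marker [332.6, 173.9]
0.9 tip [331.3, 178.2] free corners [332.3, 186.5] [271.7, 209.1] marker [334.3, 172.9]
[]
blue quad [[350.0, 235.0], [294.0, 262.0], [276.0, 219.0], [334.0, 201.0]]
```

View pics/s5.png

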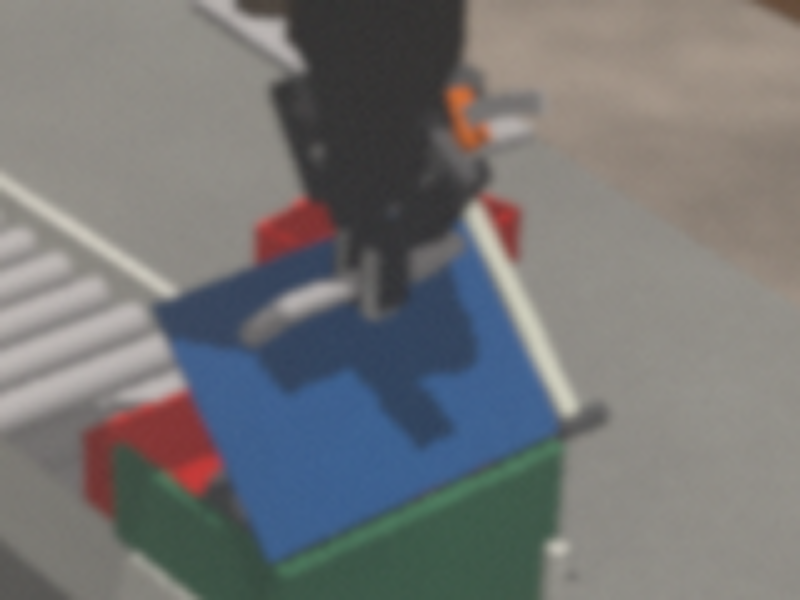

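```bash
python3 - <<'E'
from h import *
o=np.array([520.4,29.5,0]);a=np.radians(6.9);Rz=np.array([[np.cos(a),-np.sin(a),0],[np.sin(a),np.cos(a),0],[0,0,1]])
def onx(c,p,x):
    q,d=ray(c,p); q=Rz.T@(q-o); d=Rz.T@d; X=q+d*(x-q[0])/d[0]; return X[1]+205,X[2]-120
cen=lambda k:(lambda m:(m["m10"]/m["m00"],m["m01"]/m["m00"]))(cv2.moments(k))
S0,T0,S=load("side"),load("top"),load("side",5)
y,z=onx(S0,cen(blobs(S0,"orange")[0]),110);print("marker side",np.arctan2(z,y),np.hypot(y,z))
X=Rz.T@(onz(T0,cen(blobs(T0,"orange")[0]),238)-o);print("marker top",X,np.arccos((X[1]+205)/160))
# pointer: bright low-saturation pixels right of flap
im=S["color"].astype(int); m=((im.min(2)>140)&(im.max(2)-im.min(2)<45))
pts=[(np.mean(np.where(m[v,328:360])[0])+328,v,int(m[v,328:360].sum())) for v in range(195,228) if m[v,328:360].sum()]
P=np.array([onx(S,p[:2],99) for p in pts]); k=np.array(pts);print(k[::4].round(1).tolist())
print("pointer angles",np.arctan2(P[:,1],P[:,0])[::4].round(3),"slope",np.arctan(np.polyfit(P[:,0],P[:,1],1)[0]))
# left flap edge corner
q=quad(blobs(S,"blue")[0]); print("left edge", [np.round((onx(S,p,-92)),1).tolist() for p in q[[1,2]]])
from workcell import r; print(r.sense()["position"],r.sense()["force"])
E
```

```text
marker side 0.8472472880173693 162.96245621547334
marker top [114.49409888 -94.43922239 238.        ] 0.8079180598736486
[[335.5, 195.0, 4.0], [337.5, 199.0, 4.0], [340.0, 203.0, 5.0], [342.5, 207.0, 6.0], [344.5, 211.0, 6.0], [346.5, 215.0, 6.0], [347.5, 219.0, 6.0], [349.5, 223.0, 6.0], [351.5, 227.0, 6.0]]
pointer angles [0.809 0.812 0.838 0.871 0.888 0.911 0.858 0.886 0.945] slope 0.7652988553210702
left edge [[-3.0, 2.3], [64.6, 83.2]]
[ 539.04700715 -134.25010116  204.55487762] [-3.72018535 11.7840477  14.61027871]
```

The pointer is at about 0.81–0.82 rad and the marker at about 0.81–0.85 rad, so they agree within tolerance. The grip is steady, so I'm handing in.

```bash
python3 -m creep '0 0 0 0 1; 0 0 0 0 1; 0 0 0 0 1' && python3 -c "
from workcell import job; print(job.job_done())"
```

```text
time: 11.15
position: [539.0, -134.2, 204.5]
orientation: [179.9, 0.2, -173.1]
force: [-2.8, 11.5, 14.8]
width: 9.9
grip_force: 62.0
the job is handed in; nothing more can be done
None
```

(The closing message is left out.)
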